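Load a mortar prism into a three-point bending jig

ROBOT

A 6-joint arm with a two-finger parallel gripper is mounted at the origin on a cart in front of the work surface, level with it; the furniture and walls round the work are solid. World frame = base frame: x ahead of the robot, y to its left, z up, the work surface at z = 0. Lengths are in mm, angles in rad, forces in N, time in s.
With the tool pointing down it reaches from about 275 to 975 mm from the base axis. Payload 8.4 kg.
Tool frame: the origin (TCP) lies midway between the tips of the shut fingers; the grasp point (between the pads) lies manip.hold_point_z behind it (manip.hold_point_z is the distance from the TCP to the grasp point, in mm); z points along the fingers, y is the line along which they close (so a half turn about z gives the same grasp; the last joint's range is limited). The gripper opens to 92 mm and grips with 3 to 60 N. Pads are 20 mm wide; open, the fingers measure 128 mm over their backs; the gripper's body (75 mm by 189 mm) begins 69 mm behind the grasp point.
Start: joints at [-1.118, 0.353, 1.633, -0, 1.155, -0.002], TCP at [274.551, -561.471, 214.583] pointing down, gripper open.
Joint ranges: [-2.63, 2.63], [-0.92, 2.1], [0.06, 2.66], [-1.3, 4.44], [0, 2.69], [-3.02, 3.02]. Speed limits (rad/s): [2.22, 2.22, 2.79, 3.14, 3.14, 3.14].

INTERFACE

Orientations are given as a rotation vector (axis times angle).
In Python, from workcell import monitor, viewer, manip gives the robot as it stands.
- The arm moves only by the tool arm_command, never from a script. Its argument "moves" is a list that holds one entry, the list of rows, each a list of 7 numbers: the shift along the world's x, y, z in mm, then the turn, a rotation vector about the world's x, y, z in units of 5 degrees (1.0 is 5 degrees), then the closure in counts, from 0 (fully open) to 255 (shut). In form: [[[tx, ty, tz, ax, ay, az, grip], ...]]. A call has 1 to 8 rows; each row is the pose to reach, as a shift and turn from the pose commanded when the call began; what a row does not reach only later rows make up. A row lasts 1/8 s, in which the tool goes at most 62.5 mm and 10.7 degrees, less where a joint would pass 70% of its speed; a pose out of reach is approached as far as the arm can. A call with a gripper value outside its range is refused whole. The fingers move at their own pace and stop on an object; "newtons" is the grip in N (left out, the last holds). Time passes only in rows, so rows that repeat a pose let the fingers close. It gives the time, the measured TCP pose, the force, the opening and the grip force at its end, in the units of the state.
- monitor.sense(): the state, without advancing time (a new reading comes with each control period).
- viewer.read_camera(name): name is "scene" or "top"; returns a dict with "pixels" (480x640x3 uint8, blue, green, red), "intrinsics" (3x3 intrinsics, pixels), "R" (3x3) and "t" (3): a world point X has camera coordinates R X + t. Camera axes: x right, y down, z forward; pixel columns grow to the right and rows downward; lengths in mm; the calibration is good to about 2 mm. A picture is of the moment at which its call begins. There is no depth.
- manip.sign_off(): hands the job in; it is judged then, once.
The state is a dict: "t": time; "qpos": joint angles; "qvel": joint speeds; "joint_torque": joint torques, N m; "eef_pos": TCP position; "ee_rot": TCP orientation; "force": force on the tool from outside, world axes, zero at the start; "ft_torque": the same for the moment, N m; "grip_width": opening from 0.0 (shut) to 1.0 (fully open); "grasp_force": force on a finger pad.
Only numpy, scipy, OpenCV 4.12 (cv2) and the standard library are available. Lean on these libraries where they do the work, as an engineer would, in place of code of your own. Each camera call takes 0.05 s, during which the arm holds its last target. There are 200 camera calls.

TASK

Lay the long grey mortar prism across the two support rollers of the bending jig, lying straight along the jig and centred both along the span and from side to side, and let go of it while the loading yoke is still up. Then take the yoke by its black handle and bring it down under control, without letting it drop, until its steel nose rests on top of the prism, and let go. Set the prism down gently, never dropping it, and leave the other objects on the bench alone.

Things in the scene. Friction and masses are not known exactly. Their poses are not given: they have to be found in the camera images.
- prism_mid (a point): Centre of the grey hardened-mortar prism, 160 x 40 x 40 mm, about 0.5 kg, lying loose on the bench; x runs along its length, z up, so the centre is 20 mm above its underside. The two ends are alike.
- prism: The same mortar prism; this origin is the centre of its underside. Between the prism and the jig stands an analytical balance, fixed, about 0.31 m tall, reaching from about x = 0.42 m back and y = -0.08 to 0.19 m: carry the prism over it or round its front.
- jig: Three-point bending jig, fixed; its pose varies. Origin on the bench under mid-span; x along the span to the yoke's hinge (away from the robot). Base plate 12 mm thick, x -70 to 135, y +-60 mm. Two steel support rollers, 10 mm thick, 56 mm long along y, at x = -50 and 50 mm, tops 60 mm above the bench, on blocks 26 mm wide in x (74 mm open between). Pivot pillars: x 93 to 127, y +-(48 to 58), 120 tall.
- span_mid (a point): Point half-way between the two support rollers, level with their tops (60 mm above the bench), on the jig's centre line; axes as the jig's. The prism's underside should be centred here.
- yoke_hinge (a point): Middle of the yoke's hinge axis, at jig x = 110 mm, y = 0, 106 mm above the bench; axes as the jig's; the hinge axis is y.
- yoke_handle (a point): Middle of the yoke's black handle, a round bar 16 mm thick, 74 mm long, parallel to jig y. Yoke down (0 rad): 170 mm from the hinge toward jig -x and 40 mm above it; at angle q this offset is turned up about the hinge by q. Blue side arms 10 mm thick, at y = +-41 mm, carry its ends; the steel nose, a bar 12 mm thick, joins them 110 mm from the hinge.
- loading_yoke (a joint): Yoke angle, rad: 0 = arms level, the nose resting on a prism that lies on the rollers; grows as it is raised; 1.4 to 1.65 (upright) at the start; stops at 1.75 and -0.25. Mass 0.3 kg. Hinge friction 0.12 N m holds it upright, but below about 1.1 rad its weight (0.3 N m when level) makes it fall if let go; once down it rests on the prism by its weight.
- cube: Bystander, loose, to be left alone: grey mortar cube, 50 mm; origin at the centre of its underside.
- white_jar: Bystander, loose, to be left alone: white screw-top jar, 88 mm across, 94 mm tall; origin at the centre of its underside.
- dish: Bystander, loose, to be left alone: orange dish, 84 mm across, 26 mm tall; origin at the centre of its underside.
- lab_timer: Bystander, loose, to be left alone: white lab timer, 62 x 62 x 20 mm; origin at the centre of its underside.
- spatula: Bystander, loose, to be left alone: steel spatula with wooden grip, 200 x 20 x 12 mm, lying; origin at the centre of its underside.

How it is judged:
By the outcome, as a careful person would: the job done as asked, in the order asked, and still so for the second after the job is handed in, with the robot touching nothing.
It also fails if it takes over 67 s, if anything falls off the work surface, if the arm or the gripper's body presses on something with over 40 N, if the wrist force passes 120 N, or if a joint passes its speed limit or range.

## Working session

There is one attempt and no reset: what is moved stays moved. The work goes in short steps, Python scripts to look and compute and a tool call to move; the robot and the scene stay as the last step left them, time stands still between calls to the robot, and variables do not carry over. Pictures are saved under pics/ and viewed, at most 10 in all, crops included, and the job is handed in when it is done.

Besides the shell and the picture viewer there is one more tool, called as a command line: name --argument value ..., lists and objects as JSON in quotes. arm_command: Moves the arm, as the interface text tells. Its arguments: {"type":"object","properties":{"moves":{"type":"array","items":{"type":"array","items":{"type":"array","items":{"type":"number"}}}},"newtons":{"type":"number"}},"required":["moves"]}

```bash
mkdir -p pics; ls; python3 - <<'E'
from workcell import monitor, viewer, manip
import cv2, numpy as np, pickle
s=monitor.sense(); print(s['t'],s['eef_pos'],s['ee_rot'],s['force'],s['grip_width'],manip.hold_point_z)
for n in("scene","top"):
    c=viewer.read_camera(n); cv2.imwrite(f'pics/{n}0.png',c['pixels']); pickle.dump(c,open(f'{n}.pkl','wb'))
    print(n,np.round(c['intrinsics'],1).tolist(),np.round(c['R'],3).tolist(),np.round(c['t'],1), (-c['R'].T@c['t']).round())
E
```

```text
pics
0.0 [ 274.32472912 -561.01233509  213.86674756] [-3.05941590e+00 -7.07947874e-01  4.96820466e-04] [0.2729798  0.05105036 0.99581199] 1.0035228440725479 18.700000000000003
scene [[580.2, 0.0, 324.3], [0.0, 580.2, 236.8], [0.0, 0.0, 1.0]] [[0.346, -0.938, -0.008], [-0.616, -0.221, -0.756], [0.708, 0.266, -0.655]] [-116.7  418.4 1388.1] [-684. -386. 1224.]
top [[562.7, 0.0, 320.5], [0.0, 562.7, 230.6], [0.0, 0.0, 1.0]] [[0.023, -1.0, 0.003], [-0.99, -0.023, -0.141], [0.141, 0.001, -0.99]] [  55.2  540.  1508. ] [ 321.   67. 1569.]
```

View pics/scene0.png

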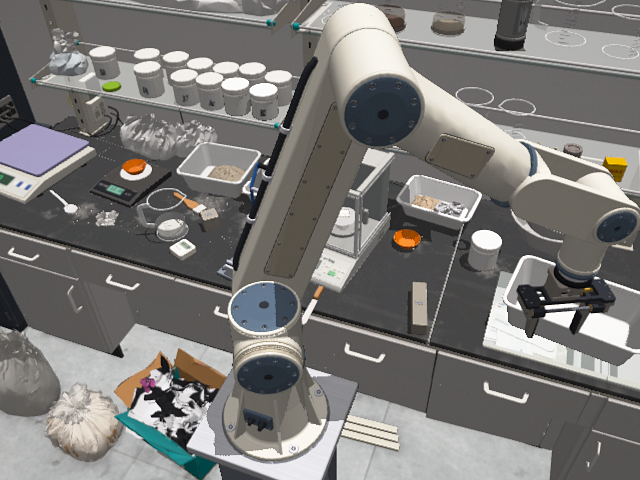

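View pics/top0.png

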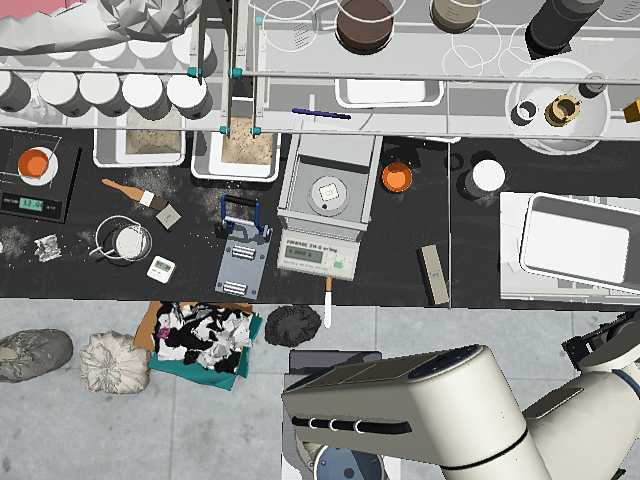

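The scene view shows the prism near (419,307), with the jig hidden behind the arm. The top view shows the prism near (434,275), the jig near (243,255) with the yoke up at about (240,210), and the balance between them at about x 280–380. I'll enlarge the prism and jig.

```bash
python3 - <<'E'
import cv2, numpy as np, pickle
p=pickle.load(open('top.pkl','rb'))['pixels']
a=cv2.resize(p[185:310,205:285],None,fx=4.5,fy=4.5,interpolation=cv2.INTER_CUBIC)
b=cv2.resize(p[185+50:310,400:462],None,fx=6,fy=6,interpolation=cv2.INTER_CUBIC)
o=np.zeros((max(a.shape[0],b.shape[0]),a.shape[1]+b.shape[1]+8,3),np.uint8)
o[:a.shape[0],:a.shape[1]]=a;o[:b.shape[0],-b.shape[1]:]=b
print(a.shape,b.shape,o.shape);cv2.imwrite('pics/c1.png',o)
E
```

```text
(562, 360, 3) (450, 372, 3) (562, 740, 3)
```

View pics/c1.png

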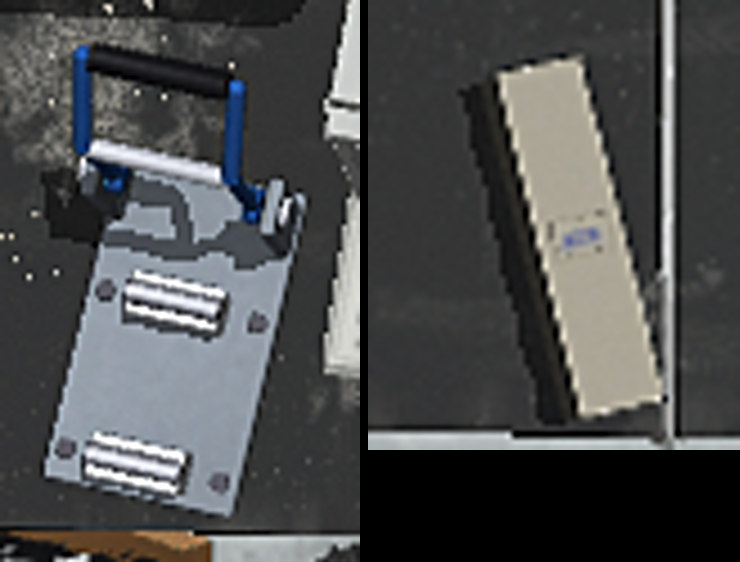

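```bash
cat > h.py <<'E'
import cv2, numpy as np, pickle
from scipy.optimize import least_squares
def proj(c,X):
    Y=np.atleast_2d(X)@c['R'].T+c['t']; Y=Y@c['intrinsics'].T; return Y[:,:2]/Y[:,2:]
def back(c,uv,z):
    d=np.linalg.inv(c['intrinsics'])@np.array([uv[0],uv[1],1.]); d=c['R'].T@d; o=-c['R'].T@c['t']
    return o+d*(z-o[2])/d[2]
def T(x,y,a,P):
    P=np.atleast_2d(np.array(P,float)); ca,sa=np.cos(a),np.sin(a)
    return np.c_[x+ca*P[:,0]-sa*P[:,1],y+sa*P[:,0]+ca*P[:,1],P[:,2]]
E
python3 - <<'E'
from h import *
c=pickle.load(open('top.pkl','rb'))
f=lambda P,s,o,x0:(np.array(P,float)-[x0,0]+.5)/s-.5+o
pr=f([(497,72),(582,57),(663,402),(580,418)],6,[400,235],368)
W=np.array([back(c,p,40) for p in pr]);print(W.round(1)); m=W.mean(0);
print('prism',m,'len',np.linalg.norm((W[0]+W[1]-W[2]-W[3])/2),'wid',np.linalg.norm(W[0]-W[1]),np.linalg.norm(W[2]-W[3]))
d=(W[0]+W[1]-W[2]-W[3]);print('yaw',np.degrees(np.arctan2(d[1],d[0])))
jg=f([(45,475),(233,515),(175,301),(136,463),(162,68),(157,160)],4.5,[205,185],0)
def model(v):
    x,y,a,q=v
    def arm(px,pz): return (110-px*np.cos(q)-pz*np.sin(q),0,106-pz*-np.cos(q)+px*np.sin(q))
    # raising: offset (-r,+h) rotated so that -x goes up
    h=(110+(-170*np.cos(q)+40*np.sin(q)),0,106+170*np.sin(q)+40*np.cos(q))
    n=(110-110*np.cos(q),0,106+110*np.sin(q))
    return proj(c,T(x,y,a,[(-70,60,12),(-70,-60,12),(50,0,60),(-50,0,60),h,n]))
r=least_squares(lambda v:(model(v)-jg).ravel(),[450,250,-.2,1.5],x_scale=[100,100,.3,.3])
print('jig',r.x,np.degrees(r.x[2]));print(r.fun.reshape(-1,2).round(2))
for uv,z in [((328,302),6),((397,178),13),((489,176),94),((356,280),40),((278,272),40)]:print(uv,back(c,uv,z).round())
E
```

```text
[[ 500.6 -208.5   40. ]
 [ 508.3 -247.2   40. ]
 [ 353.  -282.7   40. ]
 [ 345.  -245.3   40. ]]
prism [ 426.70535291 -245.94171324   40.        ] len 159.6236066407009 wid 39.563710669378125 38.21153490985118
yaw 13.101217177135906
jig [ 4.26750018e+02  2.83907815e+02 -1.86461779e-01  1.56572340e+00] -10.68347296085124
[[-0.29  0.37]
 [ 0.46  0.6 ]
 [-0.38 -0.74]
 [-0.2  -0.28]
 [-0.22 -0.  ]
 [ 0.6   0.05]]
(328, 302) [345.  42.   6.]
(397, 178) [ 698. -146.   13.]
(489, 176) [ 689. -382.   94.]
(356, 280) [405. -32.  40.]
(278, 272) [422. 180.  40.]
```

The prism fit gives 159.6 × 39 mm, which matches the given size: centre (427, -246), yaw 13.1°. The jig is at (427, 284), yaw -10.7°, q≈1.57, with residuals under 0.8 px. I'm moving over the prism.

arm_command --moves '[[[25,52,0,0,0,-0.4,0],[51,105,0,0,0,-0.9,0],[76,158,0,0,0,-1.3,0],[102,210,-20,0,0,-1.7,0],[127,263,-50,0,0,-2.2,0],[152,315,-90,0,0,-2.6,0],[152,315,-110,0,0,-2.6,0],[152,315,-120,0,0,-2.6,0]]]'

```text
t: 1.1
eef_pos: [425.9, -245.2, 93.2]
ee_rot: [-3.119, -0.36, 0.003]
force: [-1.9, 1.0, 0.1]
grip_width: 0.999
grasp_force: 0.0
```

```bash
python3 - <<'E'
from workcell import monitor, viewer
from h import *
s=monitor.sense(); print(s['t'],s['eef_pos'].round(1),s['ee_rot'].round(3),s['force'].round(1),s['qpos'].round(3))
C={}
for n in("top","scene"):
    C[n]=viewer.read_camera(n)
cv2.imwrite('pics/s1.png',C['scene']['pixels'])
a=proj(C['top'],[s['eef_pos']]);print(a,proj(C['scene'],[s['eef_pos']]))
# shelf triangulation: teal clamps (lower shelf right end)
P=[c['intrinsics']@np.c_[c['R'],c['t']] for c in (C['top'],C['scene'])]
for u,v in [((257,130),(282,118)),((237,72),(297,22)),((195,72),(272,22)),((224,130),(282,118))]:
    X=cv2.triangulatePoints(P[0],P[1],np.float64(u).reshape(2,1),np.float64(v).reshape(2,1)); X=(X[:3]/X[3]).T
    print(X.round(),proj(C['top'],X).round(),proj(C['scene'],X).round())
E
```

```text
1.1 [ 425.9 -245.2   93.2] [-3.119e+00 -3.600e-01  3.000e-03] [-1.9  1.   0.1] [-0.525  0.311  2.018 -0.     0.815  0.816]
[[438.79876874 272.9013625 ]] [[420.74331821 288.64682719]]
[[699. 235. 379.]] [[246. 135.]] [[290. 117.]]
[[724. 215. 651.]] [[238.  72.]] [[296.  22.]]
[[726. 290. 641.]] [[196.  72.]] [[271.  22.]]
[[719. 281. 356.]] [[227. 129.]] [[279. 118.]]
```

View pics/s1.png

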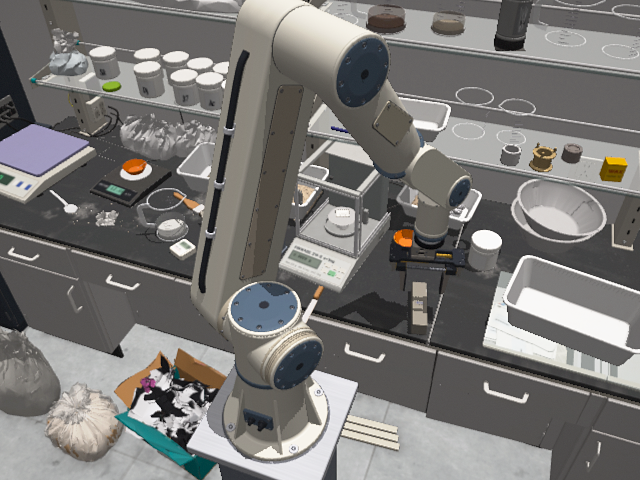

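The gripper is centred over the prism at about (420,289), with its jaws across the 40 mm width. The shelves start near x≈720, so they are clear of the handle work. Now lowering and gripping.

arm_command --moves '[[[0.5,-0.5,-30,0,0,0,0],[0.5,-0.5,-55,0,0,0,0],[0.5,-0.5,-75,0,0,0,0],[0.5,-0.5,-84,0,0,0,0],[0.5,-0.5,-88,0,0,0,0],[0.5,-0.5,-88,0,0,0,80],[0.5,-0.5,-88,0,0,0,160],[0.5,-0.5,-88,0,0,0,255]]]' --newtons 30

```text
t: 2.2
eef_pos: [427.4, -247.1, 7.1]
ee_rot: [3.121, 0.357, 0.001]
force: [-0.9, -0.0, -0.1]
grip_width: 0.696
grasp_force: 0.0
```

arm_command --moves '[[[0,0,0,0,0,0,255],[0,0,0,0,0,0,255],[0,0,0,0,0,0,255],[0,0,0,0,0,0,255]]]'

```text
t: 2.7
eef_pos: [426.9, -246.7, 6.6]
ee_rot: [-3.121, -0.357, 0.001]
force: [-1.6, 2.8, 4.2]
grip_width: 0.443
grasp_force: 29.9
```

```bash
python3 - <<'E'
from h import *
p=pickle.load(open('top.pkl','rb'))['pixels'];q=cv2.imread('pics/s1.png')
a=cv2.resize(p[120:290,265:395],None,fx=3,fy=3,interpolation=cv2.INTER_CUBIC)
b=cv2.resize(q[130:300,265:395],None,fx=3,fy=3,interpolation=cv2.INTER_CUBIC)
cv2.imwrite('pics/c2.png',np.hstack([a,b]))
E
```

```text
(no output)
```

View pics/c2.png

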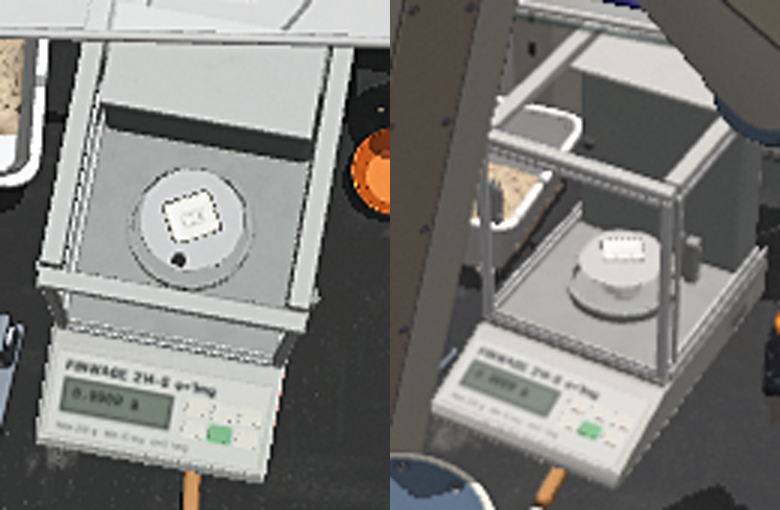

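```bash
python3 - <<'E'
from h import *
C=[pickle.load(open(n+'.pkl','rb')) for n in('top','scene')]
P=[c['intrinsics']@np.c_[c['R'],c['t']] for c in C]
for u,v in [((277.7,266.7),(279,266)),((278.3,209.3),(299,173.3)),((283,227),(296,238)),((353,280),(342,290))]:
    X=cv2.triangulatePoints(P[0],P[1],np.float64(u).reshape(2,1),np.float64(v).reshape(2,1)); X=(X[:3]/X[3]).T
    print(X.round(),(proj(C[0],X)-u).round(1),(proj(C[1],X)-v).round(1))
E
```

```text
[[438. 182.  28.]] [[ 0.4 -0.2]] [[-0.3  0. ]]
[[553. 159. 292.]] [[ 2.7 -1.2]] [[-2.3  0.1]]
[[544. 169.  56.]] [[ 0.3 -0.1]] [[-0.2  0. ]]
[[407. -26.  29.]] [[ 0.7 -0.3]] [[-0.7  0.1]]
```

The balance's low front panel is about 30–55 mm high, and its tall case starts at x≈545. Carrying round the front at x≈310 is clear.

arm_command --moves '[[[0,0,15,0,0,0,255],[0,0,45,0,0,0,255],[-20,0,85,0,0,0,255],[-50,0,125,0,0,0,255],[-85,10,160,0,0,0,255],[-110,35,180,0,0,-0.3,255],[-117,70,190,0,0,-0.6,255],[-117,110,195,0,0,-1,255]]]'

```text
t: 3.7
eef_pos: [309.2, -136.4, 202.6]
ee_rot: [3.133, 0.216, 0.002]
force: [0.4, 0.2, -5.2]
grip_width: 0.436
grasp_force: 29.9
```

arm_command --moves '[[[0,48,0,0,0,-0.5,255],[0,96,0,0,0,-1,255],[0,144,0,0,0,-1.5,255],[0,192,0,0,0,-2,255],[0,240,0,0,0,-2.5,255],[0,288,0,0,0,-3,255],[0,325,0,0,0,-3.4,255],[0,350,0,0,0,-3.77,255]]]'

```text
t: 4.7
eef_pos: [309.5, 214.4, 202.0]
ee_rot: [-3.128, 0.295, -0.001]
force: [-0.5, 0.5, -4.8]
grip_width: 0.44
grasp_force: 29.9
```

arm_command --moves '[[[20,25,0,0,0,0,255],[50,50,0,0,0,0,255],[80,66,-10,0,0,0,255],[102,70,-25,0,0,0,255],[113,70,-45,0,0,0,255],[117,70,-65,0,0,0,255],[117,70,-75,0,0,0,255],[117,70,-75,0,0,0,255]]]'

```text
t: 5.7
eef_pos: [426.4, 282.6, 126.3]
ee_rot: [3.127, -0.295, -0.002]
force: [-0.0, 0.0, -5.1]
grip_width: 0.435
grasp_force: 29.9
```

```bash
python3 - <<'E'
from workcell import monitor, viewer
from h import *
s=monitor.sense(); print(s['t'],s['eef_pos'].round(1),s['ee_rot'].round(3),s['force'].round(1))
C=[viewer.read_camera(n) for n in('top','scene')]
for c in C: print(proj(c,[s['eef_pos']]).round(1), proj(c,T(*[s['eef_pos'][0],s['eef_pos'][1],-.187],[(80,20,s['eef_pos'][2]+34),(-80,20,s['eef_pos'][2]+34),(-80,-20,s['eef_pos'][2]+34)])).round(1).tolist())
a=cv2.resize(C[0]['pixels'][185:310,195:295],None,fx=4,fy=4,interpolation=cv2.INTER_CUBIC)
b=cv2.resize(C[1]['pixels'][175:300,190:290],None,fx=4,fy=4,interpolation=cv2.INTER_CUBIC)
cv2.imwrite('pics/c3.png',np.hstack([a,b])); pickle.dump(C,open('C3.pkl','wb'))
E
```

```text
5.7 [426.4 282.6 126.3] [ 3.127e+00 -2.950e-01 -2.000e-03] [-0.   0.  -5.1]
[[235.8 267.2]] [[233.3, 233.5], [218.6, 295.9], [234.2, 299.3]]
[[243.1 236. ]] [[252.9, 209.9], [218.8, 240.6], [230.2, 245.4]]
```

View pics/c3.png

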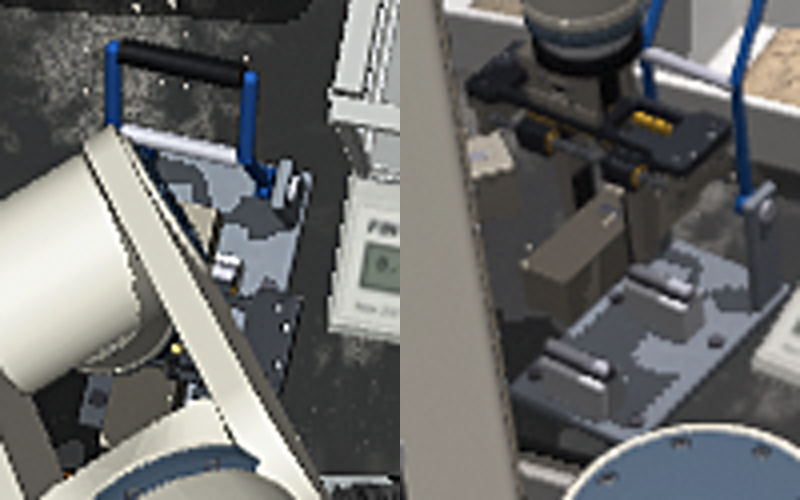

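```bash
python3 - <<'E'
from h import *
C=pickle.load(open('C3.pkl','rb'))
for i,(o,off) in enumerate([((195,185),0),((190,175),400)]):
    c=C[i]
    f=lambda P:((proj(c,P)-o)*4+[off+1.5,1.5]).round().tolist()
    print('roller axis ends near L,R far L,R',f(T(426.75,283.9,-.1865,[(-50,28,55),(-50,-28,55),(50,28,55),(50,-28,55)])))
    print('base corners',f(T(426.75,283.9,-.1865,[(-70,60,12),(-70,-60,12),(135,-60,12)])))
    print('pillar top -y',f(T(426.75,283.9,-.1865,[(110,-58,120),(93,-58,120)])))
    print('prism near end TL,TR,BL,BR; far TR',f(T(426.4,282.6,-.188,[(-80,20,160),(-80,-20,160),(-80,20,120),(-80,-20,120),(80,-20,160)])))
E
```

```text
roller axis ends near L,R far L,R [[120.0, 402.0], [202.0, 419.0], [155.0, 257.0], [235.0, 274.0]]
base corners [[79.0, 424.0], [249.0, 460.0], [314.0, 171.0]]
pillar top -y [[290.0, 183.0], [284.0, 209.0]]
prism near end TL,TR,BL,BR; far TR [[96.0, 445.0], [158.0, 459.0], [107.0, 447.0], [168.0, 460.0], [217.0, 209.0]]
roller axis ends near L,R far L,R [[551.0, 344.0], [612.0, 371.0], [632.0, 267.0], [692.0, 291.0]]
base corners [[507.0, 387.0], [636.0, 445.0], [792.0, 284.0]]
pillar top -y [[765.0, 194.0], [752.0, 207.0]]
prism near end TL,TR,BL,BR; far TR [[517.0, 264.0], [562.0, 284.0], [524.0, 307.0], [569.0, 326.0], [697.0, 159.0]]
```

```bash
python3 - <<'E'
from h import *
C=pickle.load(open('C3.pkl','rb'));c=C[1]
o=np.array([212,215]);k=9
im=cv2.resize(c['pixels'][215:280,212:272],None,fx=k,fy=k,interpolation=cv2.INTER_CUBIC)
im=cv2.convertScaleAbs(im,alpha=1.6,beta=10)
f=lambda P:((proj(c,P)-o+.5)*k-.5).round().astype(int)
E=f(T(426.4,282.6,-.188,[(-80,20,160),(-80,-20,160),(-80,-20,120),(-80,20,120)]))
for p in E: cv2.drawMarker(im,tuple(map(int,p)),(0,0,255),0,12,1)
for p in f(T(426.75,283.9,-.1865,[(-50,28,55),(-50,-28,55),(50,28,55),(50,-28,55)])): cv2.drawMarker(im,tuple(map(int,p)),(0,255,0),0,12,1)
print(E.tolist(),im.shape);cv2.imwrite('pics/c4.png',im)
E
```

```text
[[65, 235], [167, 279], [182, 374], [81, 331]] (585, 540, 3)
```

View pics/c4.png

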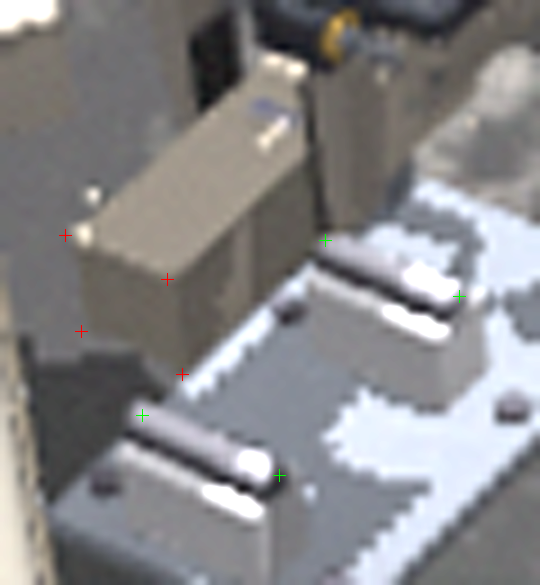

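The rollers are within about 1 px of the prediction. The held prism looks 1–3 mm further along +x than the TCP. I'll lower it with a small correction, feeling for contact.

arm_command --moves '[[[-1,1.7,-12,0,0,0,255],[-1,1.7,-28,0,0,0,255],[-1,1.7,-40,0,0,0,255],[-1,1.7,-48,0,0,0,255],[-1,1.7,-53,0,0,0,255],[-1,1.7,-56,0,0,0,255],[-1,1.7,-57.5,0,0,0,255],[-1,1.7,-57.5,0,0,0,255]]]'

```text
t: 6.8
eef_pos: [426.2, 284.8, 69.2]
ee_rot: [-3.127, 0.295, -0.0]
force: [0.8, -0.7, -5.9]
grip_width: 0.438
grasp_force: 29.9
```

arm_command --moves '[[[0,0,-0.5,0,0,0,255],[0,0,-1,0,0,0,255],[0,0,-1.5,0,0,0,255],[0,0,-1.5,0,0,0,255]]]'

```text
t: 7.3
eef_pos: [426.0, 284.7, 67.6]
ee_rot: [3.128, -0.295, -0.0]
force: [-0.2, -0.2, -6.1]
grip_width: 0.444
grasp_force: 29.9
```

arm_command --moves '[[[0,0,-0.4,0,0,0,255],[0,0,-0.8,0,0,0,255],[0,0,-1,0,0,0,255],[0,0,-1,0,0,0,255]]]'

```text
t: 7.8
eef_pos: [426.1, 284.7, 66.6]
ee_rot: [-3.128, 0.295, 0.0]
force: [0.3, 0.6, -4.6]
grip_width: 0.441
grasp_force: 29.9
```

arm_command --moves '[[[0,0,-0.4,0,0,0,255],[0,0,-0.8,0,0,0,255],[0,0,-0.8,0,0,0,255]]]'

```text
t: 8.18
eef_pos: [426.1, 284.7, 66.5]
ee_rot: [-3.128, 0.295, -0.0]
force: [-4.0, -2.3, 7.8]
grip_width: 0.439
grasp_force: 29.9
```

Contact felt at 7.8 N. Releasing, then moving up and aside for a clear look.

arm_command --moves '[[[0,0,0,0,0,0,120],[0,0,0,0,0,0,80],[0,0,0,0,0,0,40],[0,0,0,0,0,0,40],[0,0,15,0,0,0,40],[0,0,45,0,0,0,40],[0,0,90,0,0,0,40],[0,0,135,0,0,0,40]]]'

```text
t: 9.18
eef_pos: [425.9, 284.6, 203.1]
ee_rot: [-3.127, 0.295, -0.001]
force: [-0.4, -0.4, -0.0]
grip_width: 0.843
grasp_force: 0.0
```

arm_command --moves '[[[-25,30,20,0,0,0,40],[-60,60,40,0,0,0,40],[-95,95,50,0,0,0,40],[-125,130,50,0,0,0,40],[-150,165,50,0,0,0,40],[-170,195,50,0,0,0,40],[-180,210,50,0,0,0,40],[-180,210,50,0,0,0,40]]]'

```text
t: 10.18
eef_pos: [245.8, 495.0, 251.1]
ee_rot: [3.128, -0.293, 0.0]
force: [-0.3, 0.7, -0.2]
grip_width: 0.846
grasp_force: 0.0
```

```bash
python3 - <<'E'
from workcell import monitor, viewer
from h import *
s=monitor.sense(); print(s['t'],s['eef_pos'].round(1),s['ee_rot'].round(3),s['qpos'].round(2))
C=[viewer.read_camera(n) for n in('top','scene')]
a=cv2.resize(C[0]['pixels'][190:310,210:285],None,fx=5,fy=5,interpolation=cv2.INTER_CUBIC)
b=cv2.resize(C[1]['pixels'][175:295,195:280],None,fx=5,fy=5,interpolation=cv2.INTER_CUBIC)
cv2.imwrite('pics/c5.png',np.hstack([a,b])); pickle.dump(C,open('C5.pkl','wb')); print(a.shape)
E
```

```text
10.175 [245.8 495.  251.1] [ 3.128 -0.293  0.   ] [ 1.11  0.21  1.75 -0.    1.19  2.87]
(600, 375, 3)
```

View pics/c5.png

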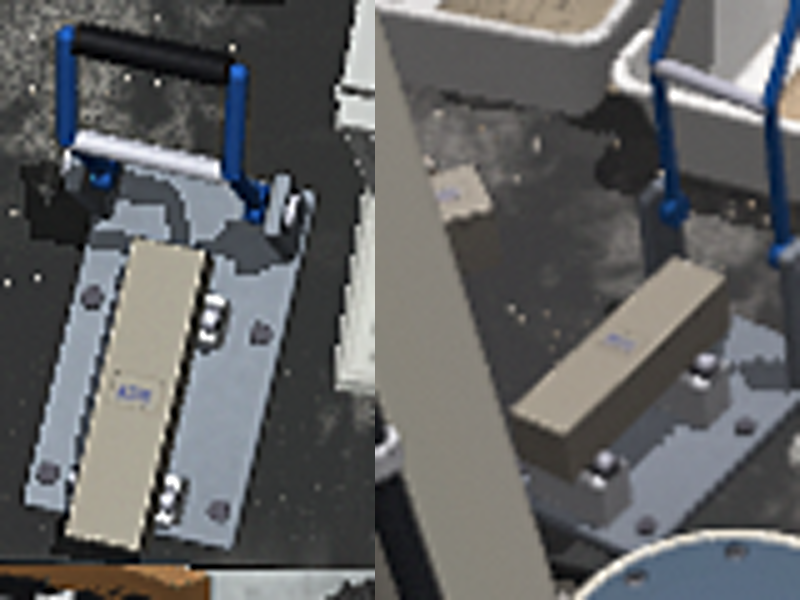

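```bash
python3 - <<'E'
from h import *
C=pickle.load(open('C5.pkl','rb'));c=C[0]
f=lambda P:(np.array(P,float)+.5)/5-.5+[210,190]
J=np.array([426.75,283.9]);a=-.1865;R=np.array([[np.cos(a),np.sin(a)],[-np.sin(a),np.cos(a)]])
tj=lambda P,z:np.array([R@(back(c,p,z)[:2]-J) for p in f(P)])
W=tj([(133,240),(210,252),(140,550),(66,538)],100);print('prism in jig\n',W.round(1),W.mean(0).round(2)); d=W[0]+W[1]-W[2]-W[3];print('yaw deg rel',np.degrees(np.arctan2(d[1],d[0])),np.linalg.norm(d)/2)
print('bolts',tj([(92,297),(261,333),(46,474),(219,512)],14).round(1).tolist())
print('base corners',tj([(24,500),(234,549)],12).round(1).tolist())
print('roller R ends far,near',tj([(222,323),(181,500)],56).round(1).tolist())
# edge fit of prism by colour mask (tan, brighter in R than B)
im=c['pixels'][190:310,210:285].astype(int)
m=((im[...,2]-im[...,0])>12)&(im.sum(2)>330)&(im.sum(2)<620)
m=m.astype(np.uint8);n,l,st,ce=cv2.connectedComponentsWithStats(m)
k=1+np.argmax(st[1:,4]);cn=cv2.findContours((l==k).astype(np.uint8),0,1)[0][0]
r=cv2.minAreaRect(cn);print(r,st[k]); g=np.array(r[0])+[210,190]
print('mask centre in jig',R@(back(c,g,100)[:2]-J),R@(back(c,ce[k]+[210,190],100)[:2]-J))
E
```

```text
prism in jig
 [[ 77.1  19.5]
 [ 79.3 -21.5]
 [-79.9 -21. ]
 [-81.8  17.9]] [-1.33 -1.27]
yaw deg rel 0.19147091895137394 159.02850101457108
bolts [[49.5, 49.3], [49.5, -46.9], [-51.1, 51.5], [-51.6, -46.3]]
base corners [[-67.5, 60.4], [-69.6, -58.6]]
roller R ends far,near [[47.3, -30.2], [-49.9, -30.0]]
((26.668851852416992, 78.1573715209961), (15.116595268249512, 61.4970588684082), 13.240520477294922) [ 13  48  28  62 880]
mask centre in jig [-1.00353    -0.03698142] [-1.38426953  0.07659201]
```

The prism lies straight (0.2°), within about 1.5 mm of centre, which is good. Next I rise, turn the jaws 90° and go above the handle at about (573, 257, 276).

arm_command --moves '[[[10,-5,30,0,0,1.6,40],[30,-20,60,0,0,3.4,40],[60,-40,85,0,0,5.2,40],[95,-65,105,0,0,7,40],[130,-95,109,0,0,8.8,40],[170,-123,109,0,0,10.6,40],[205,-150,109,0,0,12.4,40],[240,-175,109,0,0,14,40]]]'

```text
t: 11.28
eef_pos: [487.4, 316.9, 360.0]
ee_rot: [2.729, 1.556, -0.0]
force: [-0.1, 0.7, 0.4]
grip_width: 0.844
grasp_force: 0.0
```

arm_command --moves '[[[30,-22,0,0,0,1.5,40],[58,-42,0,0,0,3,40],[78,-56,0,0,0,4,40],[87.5,-63,0,0,0,4,40],[87.5,-63,0,0,0,4,40],[87.5,-63,0,0,0,4,40]]]'

```text
t: 12.02
eef_pos: [572.9, 256.9, 359.8]
ee_rot: [-2.421, -2.001, 0.0]
force: [0.3, 0.6, -0.1]
grip_width: 0.844
grasp_force: 0.0
```

```bash
python3 - <<'E'
from workcell import monitor, viewer
from h import *
s=monitor.sense(); print(s['t'],s['eef_pos'].round(1),s['ee_rot'].round(3),s['qpos'].round(2))
C=[viewer.read_camera(n) for n in('top','scene')]
a=cv2.resize(C[0]['pixels'][150:300,200:300],None,fx=3.5,fy=3.5,interpolation=cv2.INTER_CUBIC)
b=cv2.resize(C[1]['pixels'][100:250,230:340],None,fx=3.5,fy=3.5,interpolation=cv2.INTER_CUBIC)
cv2.imwrite('pics/c6.png',np.hstack([a,b])); pickle.dump(C,open('C6.pkl','wb')); print(a.shape)
h=T(426.8,284.4,-.1865,[(149.2,37,276),(149.2,-37,276)])
print((proj(C[0],h)-[200,150])*3.5,(proj(C[1],h)-[230,100])*3.5+[350,0])
E
```

```text
12.025 [572.9 256.9 359.8] [-2.421 -2.001  0.   ] [0.42 0.26 1.44 0.   1.44 0.61]
(525, 350, 3)
[[ 86.77099224 162.57623133]
 [194.70800903 185.2226653 ]] [[448.73288842 224.34877361]
 [522.03192639 249.77707708]]
```

View pics/c6.png

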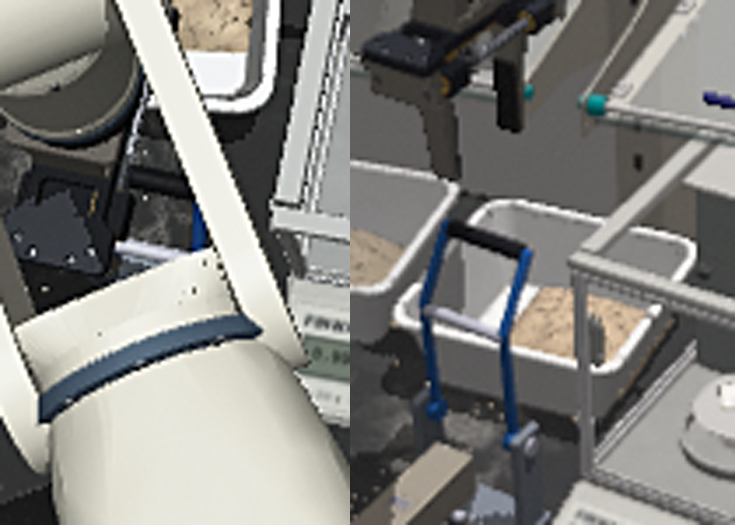

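The handle lies at (448,230)–(526,250) in the scene crop, matching the prediction, and the fingers are above it. Descending and gripping lightly.

arm_command --moves '[[[0,0,-25,0,0,0,40],[0,0,-55,0,0,0,40],[0,0,-80,0,0,0,40],[0,0,-95,0,0,0,40],[0,0,-102,0,0,0,40],[0,0,-102,0,0,0,40]]]'

```text
t: 12.88
eef_pos: [573.6, 256.9, 258.0]
ee_rot: [-2.42, -2.003, -0.0]
force: [-0.3, 0.2, 0.5]
grip_width: 0.843
grasp_force: 0.0
```

arm_command --moves '[[[0,0,0,0,0,0,100],[0,0,0,0,0,0,160],[0,0,0,0,0,0,200],[0,0,0,0,0,0,230],[0,0,0,0,0,0,255],[0,0,0,0,0,0,255],[0,0,0,0,0,0,255]]]' --newtons 10

```text
t: 13.75
eef_pos: [573.5, 256.7, 257.7]
ee_rot: [-2.42, -2.003, 0.0]
force: [0.3, 0.1, -0.6]
grip_width: 0.169
grasp_force: 10.0
```

```bash
python3 - <<'E'
import numpy as np
a=-.1865;q0=1.566
P=lambda q:np.array([(-170*np.cos(q)+40*np.sin(q))*np.cos(a),(-170*np.cos(q)+40*np.sin(q))*np.sin(a),170*np.sin(q)+40*np.cos(q)])
qs=np.r_[np.linspace(q0,.1,29),.07,.05,.03,.02]
for i in range(0,32,8):
    print([np.round(P(q)-P(qs[i]),1).tolist() for q in qs[i+1:i+9]], 'end',qs[min(i+8,32)].round(3))
print((P(0)-P(.02)).round(1))
E
```

```text
[[-8.8, 1.7, 1.8], [-17.7, 3.3, 3.2], [-26.6, 5.0, 4.0], [-35.6, 6.7, 4.4], [-44.6, 8.4, 4.3], [-53.6, 10.1, 3.8], [-62.5, 11.8, 2.7], [-71.3, 13.5, 1.2]] end 1.147
[[-8.8, 1.7, -2.0], [-17.4, 3.3, -4.4], [-25.9, 4.9, -7.3], [-34.3, 6.5, -10.7], [-42.5, 8.0, -14.5], [-50.4, 9.5, -18.7], [-58.2, 11.0, -23.4], [-65.7, 12.4, -28.4]] end 0.728
[[-7.2, 1.4, -5.4], [-14.1, 2.7, -11.3], [-20.8, 3.9, -17.4], [-27.1, 5.1, -24.0], [-33.0, 6.2, -30.8], [-38.6, 7.3, -38.0], [-43.8, 8.3, -45.4], [-48.6, 9.2, -53.1]] end 0.309
[[-4.4, 0.8, -8.0], [-8.4, 1.6, -16.1], [-12.0, 2.3, -24.5], [-15.1, 2.9, -33.1], [-16.7, 3.2, -38.1], [-17.7, 3.3, -41.4], [-18.6, 3.5, -44.8], [-19.1, 3.6, -46.5]] end 0.02
[-0.8  0.2 -3.4]
```

arm_command --moves '[[[-9,1.7,1.8,0,0,0,255],[-17.7,3.3,3.2,0,0,0,255],[-26.6,5,4,0,0,0,255],[-35.6,6.7,4.4,0,0,0,255],[-44.6,8.4,4.3,0,0,0,255],[-53.6,10.1,3.8,0,0,0,255],[-62.5,11.8,2.7,0,0,0,255],[-71.3,13.5,1.2,0,0,0,255]]]'

```text
t: 14.75
eef_pos: [501.6, 270.4, 258.8]
ee_rot: [-2.42, -2.003, 0.0]
force: [1.0, 2.4, 0.8]
grip_width: 0.169
grasp_force: 10.0
```

arm_command --moves '[[[-8.8,1.7,-2,0,0,0,255],[-17.4,3.3,-4.4,0,0,0,255],[-25.9,4.9,-7.3,0,0,0,255],[-34.3,6.5,-10.7,0,0,0,255],[-42.5,8,-14.5,0,0,0,255],[-50.4,9.5,-18.7,0,0,0,255],[-58.2,11,-23.4,0,0,0,255],[-65.7,12.4,-28.4,0,0,0,255]]]'

```text
t: 15.75
eef_pos: [436.0, 282.6, 230.2]
ee_rot: [2.42, 2.003, -0.0]
force: [0.1, 2.3, 0.2]
grip_width: 0.166
grasp_force: 10.0
```

arm_command --moves '[[[-7.2,1.4,-5.4,0,0,0,255],[-14.1,2.7,-11.3,0,0,0,255],[-20.8,3.9,-17.4,0,0,0,255],[-27.1,5.1,-24,0,0,0,255],[-33,6.2,-30.8,0,0,0,255],[-38.6,7.3,-38,0,0,0,255],[-43.8,8.3,-45.4,0,0,0,255],[-48.6,9.2,-53.1,0,0,0,255]]]'

```text
t: 16.75
eef_pos: [387.6, 291.8, 177.0]
ee_rot: [2.42, 2.003, -0.0]
force: [-0.1, 1.8, -0.3]
grip_width: 0.171
grasp_force: 10.0
```

arm_command --moves '[[[-4.4,0.8,-8,0,0,0,255],[-8.4,1.6,-16,0,0,0,255],[-12,2.3,-24.5,0,0,0,255],[-14.5,2.8,-31,0,0,0,255],[-16,3.1,-36,0,0,0,255],[-17.2,3.2,-39.5,0,0,0,255],[-17.7,3.3,-41.4,0,0,0,255],[-17.7,3.3,-41.4,0,0,0,255]]]'

```text
t: 17.75
eef_pos: [370.2, 295.1, 136.0]
ee_rot: [-2.42, -2.002, 0.0]
force: [-1.0, 2.5, -1.9]
grip_width: 0.177
grasp_force: 10.0
```

arm_command --moves '[[[-0.3,0,-1,0,0,0,255],[-0.6,0.1,-2,0,0,0,255],[-0.9,0.1,-3,0,0,0,255],[-1.2,0.2,-4,0,0,0,255],[-1.4,0.2,-5,0,0,0,255],[-1.4,0.2,-5,0,0,0,255]]]'

```text
t: 18.5
eef_pos: [368.9, 295.4, 131.0]
ee_rot: [-2.42, -2.003, -0.0]
force: [-0.2, 4.4, -1.1]
grip_width: 0.167
grasp_force: 10.0
```

arm_command --moves '[[[-0.2,0,-0.7,0,0,0,255],[-0.4,0,-1.4,0,0,0,255],[-0.5,0.1,-2,0,0,0,255],[-0.5,0.1,-2.5,0,0,0,255],[-0.5,0.1,-2.5,0,0,0,255]]]'

```text
t: 19.12
eef_pos: [368.3, 295.5, 128.5]
ee_rot: [-2.42, -2.003, 0.0]
force: [-0.4, 3.6, -1.1]
grip_width: 0.167
grasp_force: 10.0
```

arm_command --moves '[[[0,0,-0.5,0,0,0,255],[0,0,-1,0,0,0,255],[-0.2,0,-1.5,0,0,0,255],[-0.2,0,-1.5,0,0,0,255]]]'

```text
t: 19.62
eef_pos: [368.1, 295.6, 127.3]
ee_rot: [-2.42, -2.002, -0.0]
force: [-3.5, 4.0, 4.4]
grip_width: 0.166
grasp_force: 10.0
```

Contact felt at the expected height (handle at 146 mm, q≈0). Releasing and withdrawing straight up.

arm_command --moves '[[[0,0,-0.3,0,0,0,225],[0,0,-0.3,0,0,0,190],[0,0,-0.3,0,0,0,140],[0,0,-0.3,0,0,0,140],[0,0,-0.3,0,0,0,140],[0,0,15,0,0,0,140],[0,0,45,0,0,0,140],[0,0,90,0,0,0,140]]]'

```text
t: 20.62
eef_pos: [367.6, 294.9, 218.2]
ee_rot: [2.42, 2.003, -0.003]
force: [0.1, -0.3, -0.4]
grip_width: 0.453
grasp_force: 0.0
```

arm_command --moves '[[[-10,30,40,0,0,0,140],[-30,60,70,0,0,0,140],[-55,95,80,0,0,0,140],[-80,130,80,0,0,0,140],[-100,165,80,0,0,0,140],[-115,190,80,0,0,0,140],[-120,200,80,0,0,0,140],[-120,200,80,0,0,0,140]]]'

```text
t: 21.62
eef_pos: [248.1, 495.4, 297.5]
ee_rot: [2.419, 2.004, 0.0]
force: [0.0, 0.4, -0.8]
grip_width: 0.453
grasp_force: 0.0
```

```bash
python3 - <<'E'
from workcell import monitor, viewer
from h import *
s=monitor.sense(); print(s['t'],s['eef_pos'].round(1),s['force'].round(1))
C=[viewer.read_camera(n) for n in('top','scene')]
a=cv2.resize(C[0]['pixels'][190:310,210:285],None,fx=5,fy=5,interpolation=cv2.INTER_CUBIC)
b=cv2.resize(C[1]['pixels'][175:295,195:280],None,fx=5,fy=5,interpolation=cv2.INTER_CUBIC)
cv2.imwrite('pics/c7.png',np.hstack([a,b]));pickle.dump(C,open('C7.pkl','wb'))
p=T(426.8,284.4,-.1865,[(77,20,100),(79,-20,100),(-80,-20,100),(-80,20,100),(-60,37,146),(-60,-37,146)])
print(((proj(C[0],p)-[210,190])*5).round().tolist())
E
```

```text
21.625 [248.1 495.4 297.5] [ 0.   0.4 -0.8]
[[129.0, 238.0], [204.0, 250.0], [135.0, 548.0], [60.0, 532.0], [21.0, 483.0], [164.0, 514.0]]
```

View pics/c7.png

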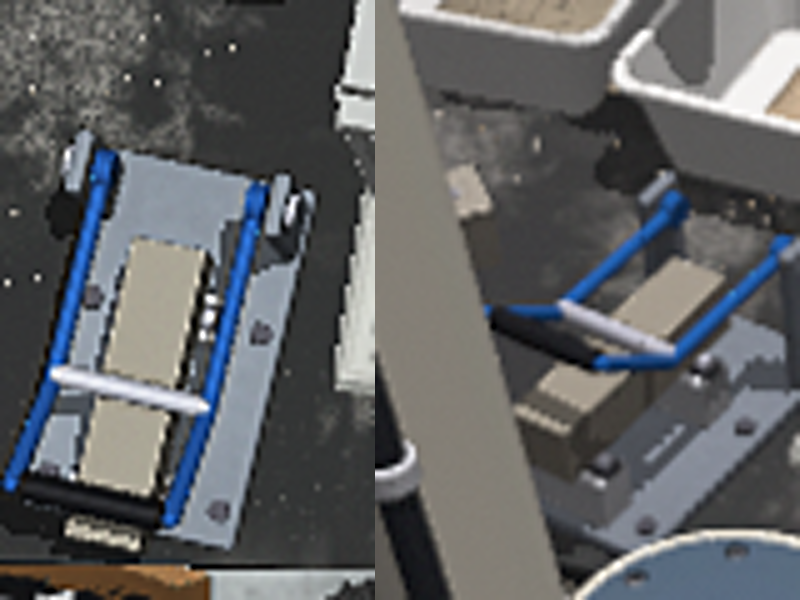

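```bash
python3 - <<'E'
from h import *
J=np.array([426.75,283.9]);a=-.1865;R=np.array([[np.cos(a),np.sin(a)],[-np.sin(a),np.cos(a)]])
def tj(c,P,z): return np.array([R@(back(c,p,z)[:2]-J) for p in np.atleast_2d(P)])
C0=pickle.load(open('C5.pkl','rb'));C1=pickle.load(open('C7.pkl','rb'));c=C1[0];o=np.array([210,190])
hsv=lambda c:cv2.cvtColor(c['pixels'][190:310,210:285],cv2.COLOR_BGR2HSV)
h=hsv(c);blue=(h[...,0]>100)&(h[...,0]<125)&(h[...,1]>150)
n,l,st,ce=cv2.connectedComponentsWithStats(blue.astype(np.uint8))
for k in range(1,n):
    if st[k,4]>25:
        v,u=np.where(l==k)
        w=tj(c,np.c_[u,v]+o,106); s=(w[:,0]>15)&(w[:,0]<90)   # level part of the arm
        print('arm',st[k],w[s,1].mean().round(2),np.polyfit(w[s,0],w[s,1],1).round(3))
# prism side edges, sub-pixel, before (C5) and after (C7): row-wise red-blue crossing
for C in (C0[0],C1[0]):
    im=cv2.GaussianBlur(C['pixels'],(3,3),0).astype(float);t=im[...,2]-im[...,0]
    L=[]
    for v in range(244,294):
        X=tj(C,[(210+j,v) for j in range(0,75)],100); row=t[v,210:285]
        k=(X[:,1]<35)&(X[:,1]>-35); y=X[k,1]; r=row[k]; m=r>8
        if m.sum()>10 and m.sum()<24: L.append((X[k,0].mean(),y[m].max(),y[m].min(),y[m].mean()))
    L=np.array(L);print(len(L),np.median(L[:,1:],0).round(2),np.polyfit(L[:,0],L[:,3],1).round(3))
E
```

```text
arm [  0  30  24  69 270] 42.37 [-1.4000e-02  4.3106e+01]
arm [ 32  36  22  70 262] -39.69 [-8.0000e-03 -3.9259e+01]
47 [ 18.28 -20.79  -1.21] [ 0.004 -1.222]
37 [ 18.13 -20.64  -1.21] [ 0.013 -1.493]
```

The yoke is down on the prism and holding by itself. The prism is about 2.5 mm off centre side to side, about 1 mm along the span and within about 1° of straight. The arm is clear, so I'm handing in.

```bash
python3 -c "
from workcell import manip
print(manip.sign_off())"
```

```text
the job is handed in; nothing more can be done
None
```

The job is handed in, with no verdict returned. The prism lies on the rollers about 2.5 mm off centre side to side, about 1 mm along the span and within about 1° of straight, left uncorrected because regrasping looked riskier. The yoke was lowered by its handle until the nose rested on the prism, then released, at about 22 s, with the arm clear and the other objects not touched.

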